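Feed an oak strip under the bridge guard with a push stick

ROBOT

A 7-joint arm with a two-finger parallel gripper is mounted at the origin on the work surface. World frame = base frame: x ahead of the robot, y to its left, z up, the work surface at z = 0. Lengths are in m, angles in rad, forces in N, time in s.
With the tool pointing down it reaches from about 0.425 to 0.925 m from the base axis. Payload 6.8 kg.
Tool frame: the origin (TCP) lies midway between the tips of the shut fingers; the grasp point (between the pads) lies 19 mm behind it (grip_point_offset is the distance from the TCP to the grasp point, in m); y points along the fingers, x is the direction in which the jaws open and shut, and the axes are right-handed (so a half turn about y gives the same grasp; the last joint's range is limited). The gripper opens to 85 mm and grips with 20 to 120 N. Pads are 22 mm wide; open, the fingers measure 114 mm over their backs; the gripper's body (76 mm by 85 mm) begins 54 mm behind the grasp point. The pads swing forward as they close: fully open they stand 13 mm farther back than shut.
Start: joints at [-1.437, 0.477, 0.022, 1.555, -0.011, 1.109, -0.083], TCP at [0.162, 0.655, 0.231] pointing down, gripper open.
Joint ranges: [-2.96, 2.96], [-0.34, 2.1], [-1.41, 1.46], [0.24, 2.44], [-1.37, 4.51], [0.17, 1.92], [-2.96, 2.96]. Speed limits (rad/s): [2.39, 2.39, 3.14, 3.14, 3.14, 3.14, 3.14].

INTERFACE

Orientations are given as a unit quaternion [w, x, y, z].
In Python, from station import get_obs, read_camera, hand_in, grip_point_offset gives the robot as it stands.
- The arm moves only by the tool play_rows, never from a script. Its argument "increments" is a list of rows, each a list of 2 entries, a list of its own where there are three numbers: the shift along the tool's x, y, z in m, then the turn, a rotation vector about the tool's x, y, z in degrees. In form: [[[tx, ty, tz], [ax, ay, az]], ...]. A call has 1 to 20 rows; each row shifts and turns the commanded pose from where the row before left it, along the tool's axes as they then stand; what a row does not reach is not made up. A row lasts 1/12 s, in which the tool goes at most 41.7 mm and 7.16 degrees, less where a joint would pass 70% of its speed; a pose out of reach is approached as far as the arm can. A call with a gripper value outside its range is refused whole. "gripper" is the finger opening in m, from 0 to 0.0854, set as the call begins (left out, the last holds). The fingers move at their own pace and stop on an object; "grip_force" is the grip in N (left out, the last holds). Time passes only in rows, so rows that do not move let the fingers close. It gives the time, the measured TCP pose, the force and the opening at its end, in the units of the state.
- get_obs(): the state, without advancing time (a new reading comes with each control period).
- read_camera(name): name is "scene" or "top"; returns a dict with "color" (480x640x3 uint8, red, green, blue), "range_z" (480x640 float32, m along the optical axis (not along the pixel's ray), 0 where there is no reading), "intrinsics" (3x3 intrinsics, pixels), "R" (3x3) and "t" (3): a world point X has camera coordinates R X + t. Camera axes: x right, y down, z forward; pixel columns grow to the right and rows downward; lengths in m; the calibration is good to about 2 mm. A picture is of the moment at which its call begins.
- hand_in(): hands the job in, once; it reports no verdict.
The state is a dict: "t": time; "q": joint angles; "joint_vel": joint speeds; "joint_torque": joint torques, N m; "eef_pos": TCP position; "tool_rot": TCP orientation; "contact_force": force on the tool from outside, world axes, zero at the start; "torque": the same for the moment, N m; "gripper_width": opening from 0.0 (shut) to 1.0 (fully open).
Only numpy, scipy, OpenCV 4.12 (cv2) and the standard library are available. Lean on these libraries where they do the work, as an engineer would, in place of code of your own. Each camera call takes 0.05 s, during which the arm holds its last target. There are 200 camera calls.

TASK

Take the push stick by its handle and use it to bring the loose oak strip along the fence and feed it through under the guard until it stands fully home against the stop beyond, its button pushed flush. Push gently, do not ram the stop, and let nothing but the stick push the strip: keep the gripper off the strip and the guard. Then draw the stick back out of the guard, leave it standing upright on the bench on the infeed side, its nose clear of the guard mouth, let go, and leave everything else where it is.

Things in the scene. Friction and masses are not known exactly. Their poses are not given: they have to be found in the camera images.
- guard: Fixed fence with bridge guard. Origin: on the bench, at the guard mouth, on the centre line of a strip lying against the fence. y = feed direction (within 0.12 rad of world y), x away from the robot to the fence, z up. Aluminium guard covers y = 0 to 120 mm; its opening spans x = -31 to +25 mm and is 26 mm high; roof top 38 mm, roller cheeks 62 mm high.
- fence_face (a point): Point on the plywood fence's straight upright face, 25 mm (x) and -150 mm (y) from the guard's origin, 13 mm up; axes as the guard. The fence is 26 mm high, 22 mm thick and runs from y = -310 to +290 mm of the guard.
- roller_foot (a point): Lowest point of the sprung rubber hold-down roller (radius 20 mm) in the guard, at y = 85 mm, 18 mm above the bench. The strip lifts it 2 mm on entering: a resistance of up to about 12 N that is not the stop, then a drag of a few N. The stick's blade passes under it freely.
- strip: Oak strip, 50 (x) x 120 (y) x 20 (z) mm, about 85 g, origin at the centre of its underside. It starts loose on the bench before the guard, askew and some 12 to 30 mm short of the fence, y towards the guard. Only the push stick may touch it.
- strip_front (a point): Middle of the strip's leading end, 60 mm along +y from its centre, 10 mm up; axes as the strip.
- stick_grip (a point): Plywood push stick, about 160 g, standing on its sole. This point: on the handle's axis, 80 mm above the sole. y points along the blade towards its nose, z up. Handle: upright post 24 mm thick (x) x 44 mm long (y), from 20 to 105 mm above the sole, on a foot 26 x 60 x 20 mm; grasp it across x from above. Blade: straight ahead of the handle, 18 mm wide, 16 mm high, its flat blunt nose 150 mm ahead (+y) of the handle axis.
- stick_nose (a point): Centre of the push stick's blunt nose, 150 mm ahead of the handle axis and 8 mm above the sole; axes as the stick.
- button (a joint): Steel button, 14 mm across, in the face of the outfeed stop: 0 = out, 8 mm proud; 0.008 m = flush, the strip then touching the block. Spring 0.2 to 0.6 N. The stop, a rigid wooden block 60 x 40 x 45 mm, is fixed on the strip's line beyond the guard; its place is not measured: its face lies anywhere from y = 165 to 195 mm of the guard. Feel for it.
- cork_block: cork sanding block 38 x 75 x 30 mm; bystander, leave it where it is. Origin at its underside.
- offcut: small oak offcut 26 x 70 x 20 mm beside the outfeed, smaller than the strip; bystander. Origin at its underside.
- glue: white glue bottle, 60 mm across, 160 mm tall; bystander behind the fence. Origin at its underside.
- tin: tin can, 72 mm across, 90 mm tall; bystander behind the fence. Origin at its underside.
- brush: bench brush lying behind the fence; bystander. Origin at its underside, lies along its x.
- screwdriver: screwdriver lying at the left; bystander. Origin at its underside, lies along its x.
- hammer: hammer lying at the right; bystander. Origin at its underside, lies along its x.
There are look-alikes about, which are no part of the job. What is shaped like the part that bears stick_grip but orange is not meant. There is more than one size of the part that bears button; the job needs the larger.

How it is judged:
By the outcome, as a careful person would: the job done as asked, in the order asked, and still so for the second after the job is handed in, with the robot touching nothing.
It also fails if it takes over 58 s, if anything falls off the work surface, if the arm or the gripper's body presses on something with over 40 N, if the wrist force passes 120 N, or if a joint passes its speed limit or range.

## Working session

There is one attempt and no reset: what is moved stays moved. The work goes in short steps, Python scripts to look and compute and a tool call to move; the robot and the scene stay as the last step left them, time stands still between calls to the robot, and variables do not carry over. Pictures are saved under pics/ and viewed, about 8 in all and at most 12, crops included, and the job is handed in when it is done.

Besides the shell and the picture viewer there is one more tool, called after "Emit:" as a command line: name --argument value ..., lists and objects as JSON in quotes. play_rows: Moves the arm, as the interface text tells. Its arguments: {"type":"object","properties":{"increments":{"type":"array","items":{"type":"array"}},"gripper":{"type":"number"},"grip_force":{"type":"number"}},"required":["increments"]}

```bash
mkdir -p pics; ls; python3 - <<'E'
from station import *
import cv2,numpy as np
print(get_obs(), grip_point_offset)
for n in ("top","scene"):
    c=read_camera(n); np.savez(f"{n}0.npz",**c)
    cv2.imwrite(f"pics/{n}0.png",c["color"][...,::-1])
    print(n,c["intrinsics"],c["R"],c["t"])
E
```

```text
pics
{'t': 0.0, 'q': array([-1.43712195,  0.4777882 ,  0.02235904,  1.55646282, -0.01147907,
        1.10930836, -0.08310152]), 'joint_vel': array([ 5.70199377e-04,  8.63205340e-05,  1.01120193e-03, -7.38181630e-04,
        1.70801796e-04, -6.58134068e-04, -9.84866665e-04]), 'joint_torque': array([ 1.40941615e-03, -5.96470821e+01,  1.60854835e+00, -2.81193709e+01,
        1.24907697e-02,  9.51857219e-03,  3.09820777e-06]), 'eef_pos': array([0.16150162, 0.65477674, 0.23032929]), 'tool_rot': array([-0.55619974,  0.5570895 ,  0.43558392, -0.43653154]), 'contact_force': array([-0.80068435, -0.54190505, -0.03391725]), 'torque': array([-0.0676782 ,  0.01985906,  0.05233199]), 'gripper_width': 0.9976350788342337} 0.0187
top [[569.19543709   0.         323.98790088]
 [  0.         569.19543709 238.72873598]
 [  0.           0.           1.        ]] [[ 0.02877839 -0.99952141 -0.01134727]
 [-0.98982002 -0.02691245 -0.13975708]
 [ 0.13938481  0.01525374 -0.9901208 ]] [0.0030015  0.51840528 1.27710759]
scene [[531.59394319   0.         330.97430382]
 [  0.         531.59394319 238.73609317]
 [  0.           0.           1.        ]] [[ 0.51990891  0.8542096   0.00454766]
 [ 0.61360634 -0.36975299 -0.69768903]
 [-0.59429116  0.36552522 -0.7163863 ]] [-0.26224464 -0.28505732  1.55199079]
```

View pics/top0.png

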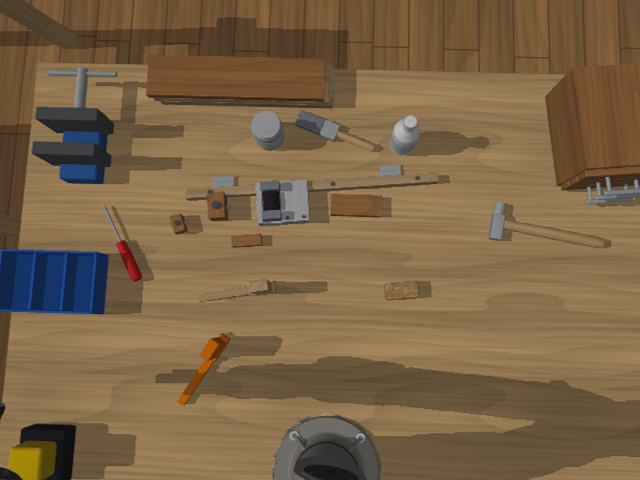

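View pics/scene0.png

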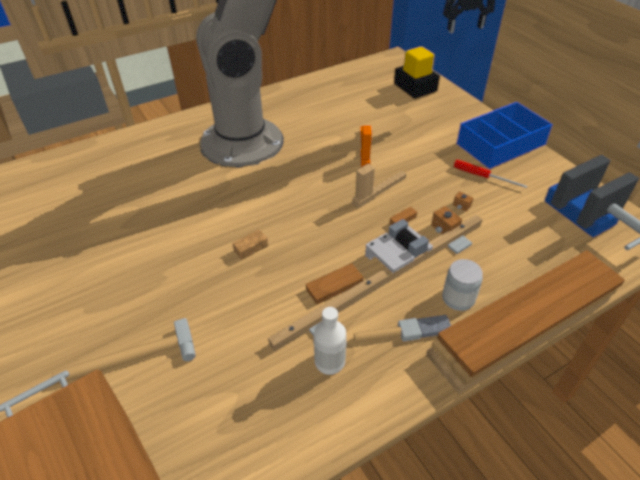

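The top view shows these objects:
- **Strip:** (355,205).
- **Guard:** (282,202), with the feed running left, which is +y.
- **Stops:** the larger one is at (216,205). The smaller look-alike is at (178,223).
- **Sticks:** the plywood push stick has its handle at (262,287) and nose at (200,297). The orange stick at (205,368) is a look-alike.
- **Other strip-like pieces:** the offcut (246,240) and the cork (402,290).

I choose the plywood stick, the strip at (355,205) and the larger stop.

```bash
cat > h.py <<'E'
import numpy as np, cv2
def cloud(c):
    K,R,t=c["intrinsics"],c["R"],c["t"]; v,u=np.mgrid[:480,:640]; z=c["range_z"]
    P=np.stack([(u-K[0,2])/K[0,0]*z,(v-K[1,2])/K[1,1]*z,z],-1)
    return (P-t)@R
def ray(c,uv,h):
    K,R,t=c["intrinsics"],c["R"],c["t"]; uv=np.atleast_2d(uv)
    d=np.c_[(uv-K[:2,2])/[K[0,0],K[1,1]],np.ones(len(uv))]@R; o=-R.T@t
    return o+d*((h-o[2])/d[:,2])[:,None]
def proj(c,X):
    p=np.atleast_2d(X)@c["R"].T+c["t"]; return (p/p[:,2:])@c["intrinsics"].T
E
python3 - <<'E'
from h import *
c=np.load("top0.npz"); X=cloud(c)
def fit(name,roi,lo,hi,h=None):
    u0,v0,u1,v1=roi; S=X[v0:v1,u0:u1]; m=((S[...,2]>lo)&(S[...,2]<hi)).astype(np.uint8)
    n,l,s,_=cv2.connectedComponentsWithStats(m); k=1+np.argmax(s[1:,4]); 
    z=np.median(S[l==k][:,2]); h=h or z
    vv,uu=np.nonzero(l==k); P=ray(c,np.c_[uu+u0,vv+v0].astype(float),h)[:,:2]
    r=cv2.minAreaRect((P*1000).astype(np.float32)); print(name,s[k,4],"z",z.round(4),"rect",np.round(r[0],1),np.round(r[1],1),round(r[2],2)); return P
fit("strip",(325,188,390,222),.012,.03,.02)
fit("fenceR",(310,170,450,195),.016,.04,.026)
fit("guardroof",(250,175,315,228),.030,.048,.038)
fit("guardall",(250,175,315,228),.030,.1,.038)
P=fit("stickall",(190,275,280,305),.010,.2)
fit("blade",(190,275,280,305),.010,.025,.016)
fit("handle",(190,275,280,305),.09,.13,.105)
fit("stop",(200,188,232,225),.035,.06,.045)
print("floor",np.median(X[320:330,380:480,2]))
im=c["color"][160:320,170:400,::-1]; cv2.imwrite("pics/crop1.png",cv2.resize(im,None,fx=3.4,fy=3.4,interpolation=cv2.INTER_CUBIC))
E
```

```text
strip 1079 z 0.0206 rect [603.4 -52.9] [118.7  51.7] 89.77
fenceR 1276 z 0.0265 rect [659.5 -95.2] [ 25.5 301.6] 5.43
guardroof 1412 z 0.0388 rect [602.6 121.2] [ 97.9 125. ] 6.18
guardall 2072 z 0.0407 rect [604.  121.7] [101.2 124.9] 5.63
stickall 765 z 0.0195 rect [395.3 217.6] [ 32.7 179.7] 9.74
blade 415 z 0.0162 rect [388.8 230.4] [ 21.3 153.6] 8.18
handle 237 z 0.1053 rect [402.4 157.6] [24.8 45.3] 9.2
stop 466 z 0.0458 rect [589.3 269.8] [61.5 41.7] 3.3
floor 0.0005824771276478614
```

View pics/crop1.png

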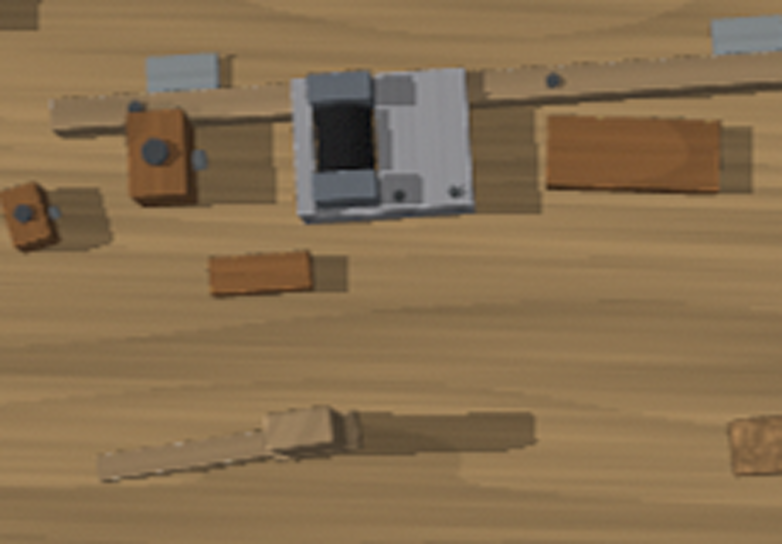

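The crop confirms the choice: the strip is at about (355,205) in the full image, clear of the fence and the mouth. The plywood stick's nose points to +y. Next I'll refine the guard frame from the fence.

```bash
cat >> h.py <<'E'
def blob(c,roi,lo,hi,h):
    X=cloud(c);u0,v0,u1,v1=roi; S=X[v0:v1,u0:u1]; m=((S[...,2]>lo)&(S[...,2]<hi)).astype(np.uint8)
    n,l,s,_=cv2.connectedComponentsWithStats(m); k=1+np.argmax(s[1:,4]); vv,uu=np.nonzero(l==k)
    return ray(c,np.c_[uu+u0,vv+v0].astype(float),h)[:,:2]*1000
E
python3 - <<'E'
from h import *
c=np.load("top0.npz"); 
A=blob(c,(312,170,450,195),.0235,.030,.026); B=blob(c,(180,180,206,205),.0235,.030,.026); B2=blob(c,(228,180,254,200),.0235,.030,.026)
def edges(P,ex=6):
    y=P[:,1]; b=np.round(y/4).astype(int); out=[]
    for k in np.unique(b):
        q=P[b==k,0]
        if len(q)>5: out.append((P[b==k,1].mean(),q.mean(),q.min(),q.max()))
    return np.array(out)[2:-2]
for n,P in (("A",A),("B2",B2),("B",B)):
    e=edges(P); print(n,len(e),[np.round(np.polyfit(e[:,0],e[:,i],1),4) for i in(1,2,3)],e[:,0].min().round(),e[:,0].max().round(),np.median(e[:,3]-e[:,2]).round(1), P[:,1].min().round(1),P[:,1].max().round(1))
E=np.vstack([edges(A),edges(B2)]); s,i=np.polyfit(E[:,0],E[:,1],1); psi=np.arctan(-s); print("psi",psi,"int",i,"res",np.std(E[:,1]-s*E[:,0]-i))
R=np.array([[np.cos(psi),-np.sin(psi)],[np.sin(psi),np.cos(psi)]]) # cols x,y axes
def g(P): return P@R
print("fence centre gx",g(E[:,1::-1]).mean(0))
for n,a in dict(roof=((250,175,315,228),.030,.048,.038),stop=((200,188,232,225),.035,.06,.045),strip=((325,188,390,222),.012,.03,.02),blade=((190,275,250,305),.010,.025,.016),handle=((190,275,280,305),.09,.13,.105)).items():
    q=g(blob(c,*a)); print(n,np.percentile(q,[0,1,5,95,99,100],axis=0).T.round(1).tolist())
print("fence ends",g(A)[:,1].min(),g(B)[:,1].max())
E
```

```text
A 68 [array([-9.300000e-02,  6.521464e+02]), array([-9.650000e-02,  6.418079e+02]), array([-9.530000e-02,  6.618938e+02])] -236.0 40.0 19.4 -244.4 49.9
B2 12 [array([-1.103000e-01,  6.558342e+02]), array([-5.600000e-02,  6.336209e+02]), array([-9.430000e-02,  6.620874e+02])] 196.0 240.0 19.3 188.0 247.8
B 8 [array([-1.730000e-02,  6.265102e+02]), array([-7.860000e-02,  6.370579e+02]), array([-4.25000e-02,  6.43696e+02])] 312.0 340.0 19.3 300.9 351.6
psi 0.09289814940851401 int 652.1235109734198 res 1.1927872629490452
fence centre gx [ 649.31159957 -109.57364431]
roof [[561.9, 564.1, 567.7, 655.1, 659.3, 660.4], [2.7, 3.4, 6.9, 119.1, 122.3, 127.7]]
stop [[581.2, 581.9, 584.3, 639.5, 642.1, 642.9], [193.9, 194.8, 196.5, 233.9, 235.4, 235.8]]
strip [[565.0, 568.4, 572.3, 619.7, 623.6, 625.3], [-169.2, -167.2, -162.6, -55.5, -50.2, -48.5]]
blade [[394.2, 395.9, 398.2, 417.4, 419.7, 420.3], [150.9, 155.1, 159.9, 264.6, 269.3, 269.6]]
handle [[402.0, 402.3, 404.2, 426.2, 428.2, 428.5], [96.7, 97.4, 99.3, 139.8, 142.0, 142.2]]
fence ends -306.7102481557635 292.32025910084644
```

```bash
cat >> h.py <<'E'
from scipy.spatial.transform import Rotation as Ro
PSI=0.0929; GX,GY=.6133,.0027
Rg=np.array([[np.cos(PSI),-np.sin(PSI)],[np.sin(PSI),np.cos(PSI)]])
def toW(gx,gy): return Rg@np.array([GX+gx,GY+gy])
def toG(p): return Rg.T@np.asarray(p)[:2]-[GX,GY]
def tool(o): 
    w=o["tool_rot"]; return Ro.from_quat([*w[1:],w[0]])
def want(yaw,flip=False):
    a=np.array([np.cos(yaw),np.sin(yaw),0])*(-1 if flip else 1); d=np.array([0,0,-1.])
    return Ro.from_matrix(np.c_[a,d,np.cross(a,d)])
def delta(o,p,yaw,flip=False):
    T=tool(o);W=want(yaw,flip)
    print("rotvec deg (tool)",np.degrees((T.inv()*W).as_rotvec()).round(2),
     "shift in tool-now mm",(T.inv().apply(np.array(p)-o["eef_pos"])*1000).round(1),"shift in target frame mm",(W.inv().apply(np.array(p)-o["eef_pos"])*1000).round(1))
def rep(o):
    print("t",round(o["t"],2),"pos",(o["eef_pos"]*1000).round(1),"G",(toG(o["eef_pos"])*1000).round(1),"F",o["contact_force"].round(1),"M",o["torque"].round(2),"w",round(o["gripper_width"],3))
    print(tool(o).as_matrix().round(3).tolist())
E
python3 - <<'E'
from station import *; from h import *
o=get_obs(); rep(o); print(o["q"].round(2))
c=np.load("top0.npz")
H=blob(c,(190,275,280,305),.09,.13,.105); r=cv2.minAreaRect(H.astype(np.float32)); print(r)
# blade centreline fit
B=blob(c,(195,275,245,305),.012,.020,.016); b=np.round(B[:,1]/4); e=np.array([(B[b==k,1].mean(),B[b==k,0].mean(),np.ptp(B[b==k,0])) for k in np.unique(b)])[2:-2]
s,i=np.polyfit(e[:,0],e[:,1],1); print("blade yaw",np.arctan(-s),"x at 157.6",s*157.6+i,"w",np.median(e[:,2]),"nose y max",np.percentile(B[:,1],99))
for f in(False,True): delta(o,[.4025,.1575,.16],.16,f)
print("strip g",toG([.6034,-.0529])*1000)
E
```

```text
t 0.1 pos [161.5 654.9 230.4] G [-391.7  634.4] F [-0.5  0.3  0.1] M [0.02 0.01 0.03] w 1.0
[[0.239, -0.0, -0.971], [0.971, -0.002, 0.239], [-0.002, -1.0, -0.0]]
[-1.44  0.48  0.02  1.56 -0.01  1.11 -0.08]
((402.36676025390625, 157.5830535888672), (24.754133224487305, 45.34271240234375), 9.195866584777832)
blade yaw 0.1743233639470125 x at 157.6 402.42476480124714 w 16.202482779701285 nose y max 305.4847345297513
rotvec deg (tool) [ 6.000e-02  6.698e+01 -8.000e-02] shift in tool-now mm [-425.1   71.2 -353. ] shift in target frame mm [ 158.7   70.4 -529.4]
rotvec deg (tool) [-9.0000e-02 -1.1302e+02 -7.0000e-02] shift in tool-now mm [-425.1   71.2 -353. ] shift in target frame mm [-158.7   70.4  529.4]
strip g [ -17.40926674 -111.34715373]
```

Emit:
play_rows --increments '[[[-0.0236,0.002,-0.0196],[0,0,0]],[[-0.0236,0.002,-0.0196],[0,0,0]],[[-0.0236,0.002,-0.0196],[0,0,0]],[[-0.0236,0.002,-0.0196],[0,0,0]],[[-0.0236,0.002,-0.0196],[0,0,0]],[[-0.0236,0.002,-0.0196],[0,0,0]],[[-0.0236,0.002,-0.0196],[0,0,0]],[[-0.0236,0.002,-0.0196],[0,0,0]],[[-0.0236,0.002,-0.0196],[0,0,0]],[[-0.0236,0.002,-0.0196],[0,0,0]],[[-0.0236,0.002,-0.0196],[0,0,0]],[[-0.0236,0.002,-0.0196],[0,0,0]],[[-0.0236,0.002,-0.0196],[0,0,0]],[[-0.0236,0.002,-0.0196],[0,0,0]],[[-0.0236,0.002,-0.0196],[0,0,0]],[[-0.0236,0.002,-0.0196],[0,0,0]],[[-0.0236,0.002,-0.0196],[0,0,0]],[[-0.0236,0.002,-0.0196],[0,0,0]]]' --gripper 0.0854

```text
t: 1.6
eef_pos: [0.4026, 0.1569, 0.1951]
tool_rot: [0.557, -0.557, -0.436, 0.436]
contact_force: [0.8, 0.3, 0.6]
gripper_width: 1.002
```

Emit:
play_rows --increments '[[[0,0,0],[0,6.65,0]],[[0,0,0],[0,6.65,0]],[[0,0,0],[0,6.65,0]],[[0,0,0],[0,6.65,0]],[[0,0,0],[0,6.65,0]],[[0,0,0],[0,6.65,0]],[[0,0,0],[0,6.65,0]],[[0,0,0],[0,6.65,0]],[[0,0,0],[0,6.65,0]],[[0,0,0],[0,6.65,0]],[[0,0,0],[0,0,0]]]'

```text
t: 2.52
eef_pos: [0.4022, 0.1584, 0.1951]
tool_rot: [-0.705, 0.705, 0.058, -0.058]
contact_force: [0.1, -0.4, -0.1]
gripper_width: 1.005
```

```bash
python3 - <<'E'
from station import *; from h import *
o=get_obs(); rep(o); print(o["q"].round(2)); delta(o,[.4025,.1575,.061],.167)
E
```

```text
t 2.52 pos [402.2 158.4 195.1] G [-198.2  117.7] F [ 0.1 -0.4 -0.1] M [ 0.01  0.01 -0.04] w 1.005
[[0.987, -0.0, -0.164], [0.164, -0.0, 0.987], [-0.0, -1.0, -0.0]]
[-0.89  0.11  0.4   2.17 -0.06  0.87 -0.29]
rotvec deg (tool) [ 0.01 -0.15 -0.03] shift in tool-now mm [  0.2 134.1  -0.9] shift in target frame mm [  0.2 134.1  -0.9]
```

Emit:
play_rows --increments '[[[0,0.015,0],[0,0,0]],[[0,0.015,0],[0,0,0]],[[0,0.015,0],[0,0,0]],[[0,0.015,0],[0,0,0]],[[0,0.015,0],[0,0,0]],[[0,0.015,0],[0,0,0]],[[0,0.015,0],[0,0,0]],[[0,0.015,0],[0,0,0]],[[0,0.014,-0.001],[0,0,0]],[[0,0,0],[0,0,0]]]'

```text
t: 3.35
eef_pos: [0.4011, 0.1566, 0.0593]
tool_rot: [-0.704, 0.705, 0.059, -0.062]
contact_force: [-0.6, -0.5, 0.9]
gripper_width: 1.003
```

Emit:
play_rows --increments '[[[0,0,0],[0,0,0]],[[0,0,0],[0,0,0]],[[0,0,0],[0,0,0]],[[0,0,0],[0,0,0]],[[0,0,0],[0,0,0]],[[0,0,0],[0,0,0]],[[0,0,0],[0,0,0]],[[0,0,0],[0,0,0]]]' --gripper 0.0 --grip_force 90

```text
t: 4.02
eef_pos: [0.4031, 0.1578, 0.062]
tool_rot: [0.705, -0.704, -0.06, 0.059]
contact_force: [-1.5, -0.6, 5.1]
gripper_width: 0.267
```

Emit:
play_rows --increments '[[[0,0,0],[0,0,0]],[[0,0,0],[0,0,0]],[[0,0,0],[0,0,0]],[[0,-0.008,0],[0,0,0]],[[0,-0.01,0],[0,0,0]],[[0,-0.011,0],[0,0,0]],[[0,-0.011,0],[0,0,0]],[[0,0,0],[0,0,0]]]'

```text
t: 4.68
eef_pos: [0.4036, 0.158, 0.1032]
tool_rot: [0.705, -0.704, -0.06, 0.059]
contact_force: [0.2, -0.1, -1.6]
gripper_width: 0.272
```

```bash
cat > pic.py <<'E'
import sys; from station import *; from h import *
n=sys.argv[1]; r=[int(a) for a in sys.argv[2:6]]
for k in ("top","scene"):
    c=read_camera(k); np.savez(f"{k}{n}.npz",**c)
    if k=="top":
        im=c["color"][r[1]:r[3],r[0]:r[2],::-1]; cv2.imwrite(f"pics/{n}.png",cv2.resize(im,None,fx=3,fy=3,interpolation=cv2.INTER_CUBIC))
E
python3 pic.py lift 160 160 410 340; python3 - <<'E'
from station import *; from h import *
o=get_obs(); rep(o)
# strip pose check too
c=np.load("toplift.npz")
B=blob(c,(190,260,245,320),.03,.065,.016+.04); b=np.round(B[:,1]/4); e=np.array([(B[b==k,1].mean(),B[b==k,0].mean()) for k in np.unique(b)])[2:-2]
s,i=np.polyfit(e[:,0],e[:,1],1); y=o["eef_pos"][1]*1000;print("blade yaw",np.arctan(-s),"x at tcp y",s*y+i,"nose y",np.percentile(B[:,1],[98,99.5]))
X=cloud(c); S=X[260:320,190:245]; m=(S[...,2]>.03)&(S[...,2]<.065); p=np.polyfit(S[m][:,1],S[m][:,2],1); print("blade pitch",p[0],"top z at ys",np.polyval(p,[.22,.30]))
E
```

```text
t 4.78 pos [402.7 157.7 101.7] G [-197.7  117. ] F [-0.  -0.5 -0.6] M [-0.02  0.01 -0.04] w 0.269
[[0.986, 0.001, -0.168], [0.168, 0.001, 0.986], [0.001, -1.0, 0.001]]
blade yaw -0.5640757447935167 x at tcp y 289.5242802047666 nose y [308.02702209 308.21292323]
blade pitch 0.06517461376186065 top z at ys [0.05219774 0.05741171]<stdin>:6: RankWarning: Polyfit may be poorly conditioned
```

View pics/lift.png

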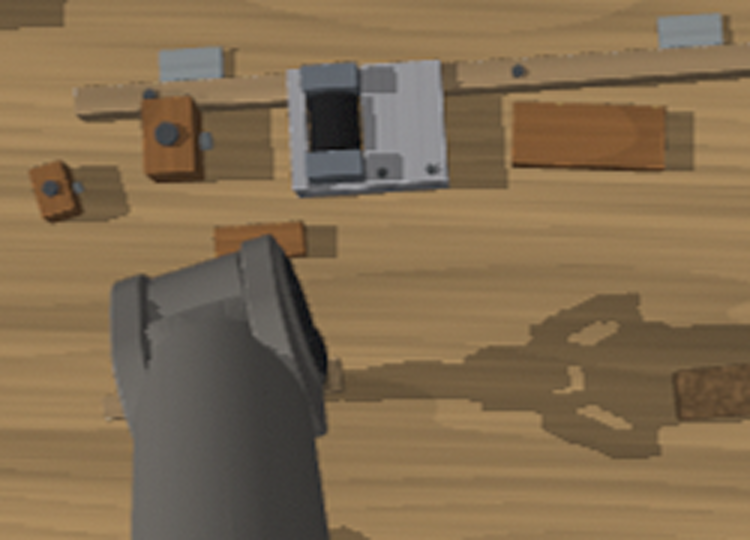

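Emit:
play_rows --increments '[[[0,0,0],[0,4.3,0]],[[0.0093,0,-0.027],[0,0,0]],[[0.0093,0,-0.027],[0,0,0]],[[0.0093,0,-0.027],[0,0,0]],[[0.0093,0,-0.027],[0,0,0]],[[0.0093,0,-0.027],[0,0,0]],[[0.0093,0,-0.027],[0,0,0]],[[0.0093,0,-0.027],[0,0,0]],[[0.0093,0,-0.027],[0,0,0]],[[0.0093,0,-0.027],[0,0,0]],[[0.0093,0,-0.027],[0,0,0]],[[0.0093,0,-0.027],[0,0,0]],[[0.0093,0,-0.027],[0,0,0]],[[0,0,0],[0,0,0]],[[0,0,0],[0,0,0]]]'

```text
t: 6.03
eef_pos: [0.5435, -0.1567, 0.1004]
tool_rot: [-0.706, 0.707, 0.031, -0.032]
contact_force: [-0.7, 0.2, -2.5]
gripper_width: 0.268
```

```bash
python3 pic.py over 200 160 450 340; python3 - <<'E'
from station import *; from h import *
o=get_obs(); rep(o); w=toW(-.085,-.210); delta(o,[*w,.0625],PSI)
E
```

```text
t 6.13 pos [ 543.  -153.9  100.3] G [ -86.9 -206.3] F [-0.6  0.  -1.8] M [ 0.04 -0.    0.03] w 0.271
[[0.996, -0.002, -0.094], [0.094, 0.001, 0.996], [-0.002, -1.0, 0.001]]
rotvec deg (tool) [-0.06  0.05 -0.11] shift in tool-now mm [ 2.  37.8 -3.8] shift in target frame mm [ 1.9 37.8 -3.7]
```

View pics/over.png

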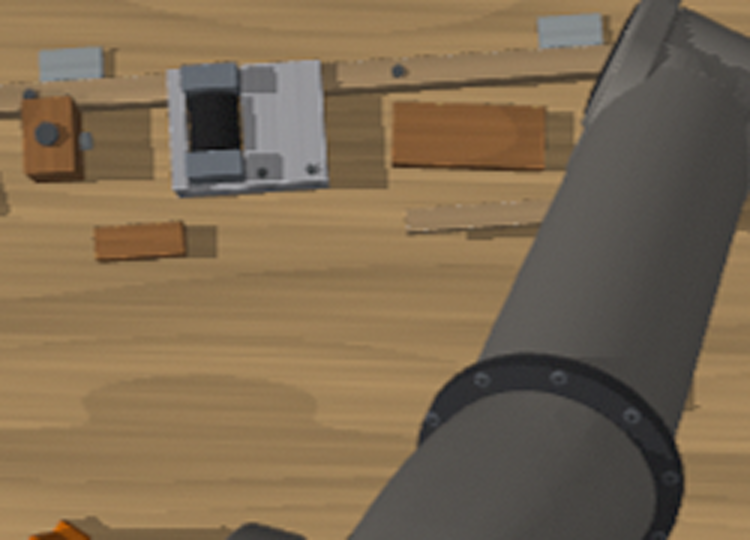

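Emit:
play_rows --increments '[[[0.002,0.012,-0.004],[0,0,0]],[[0,0.012,0],[0,0,0]],[[0,0.009,0],[0,0,0]],[[0,0.003,0],[0,0,0]],[[0,0,0],[0,0,0]],[[0,0,0],[0,0,0]]]'

```text
t: 6.63
eef_pos: [0.546, -0.1583, 0.0649]
tool_rot: [0.706, -0.706, -0.033, 0.033]
contact_force: [0.5, -0.8, -1.2]
gripper_width: 0.272
```

```bash
python3 - <<'E'
from station import *; from h import *
o=get_obs(); rep(o); w=toW(-.035,-.210); delta(o,[*w,.0625],PSI)
c=read_camera("scene"); np.savez("sA.npz",**c)
c=read_camera("top"); B=blob(c,(320,210,385,245),.009,.045,.016);g=np.array([toG(p/1000)*1000 for p in B]); print(g.min(0),g.max(0)); print(np.percentile(cloud(c)[215:240,335:375,2],[50,90,99]))
E
```

```text
t 6.63 pos [ 546.  -158.3   64.9] G [ -84.4 -211. ] F [ 0.5 -0.8 -1.2] M [ 0.02 -0.01 -0.02] w 0.272
[[0.996, -0.001, -0.093], [0.093, 0.0, 0.996], [-0.001, -1.0, 0.0]]
rotvec deg (tool) [-0.01  0.03 -0.05] shift in tool-now mm [49.4  2.3  0.9] shift in target frame mm [49.4  2.4  1. ]
[ -94.30610631 -166.13036846] [-74.45218417 -60.1026539 ]
[0.0030418  0.02146328 0.02569925]
```

Emit:
play_rows --increments '[[[0,0.002,0],[0,0,0]],[[0.006,0,0],[0,0,0]],[[0.006,0,0],[0,0,0]],[[0.006,0,0],[0,0,0]],[[0.005,0,0],[0,0,0]],[[0.002,0,0],[0,0,0]],[[0.002,0,0],[0,0,0]],[[0.002,0,0],[0,0,0]],[[0.002,0,0],[0,0,0]],[[0.002,0,0],[0,0,0]],[[0.002,0,0],[0,0,0]],[[0.002,0,0],[0,0,0]],[[0.002,0,0],[0,0,0]],[[0.002,0,0],[0,0,0]],[[0.002,0,0],[0,0,0]],[[0.002,0,0],[0,0,0]],[[0,0,0],[0,0,0]]]'

```text
t: 8.15
eef_pos: [0.5916, -0.1542, 0.0633]
tool_rot: [-0.706, 0.706, 0.033, -0.033]
contact_force: [-0.4, 0.5, -1.4]
gripper_width: 0.271
```

```bash
cat > st.py <<'E'
from station import *; from h import *
import sys
o=get_obs(); rep(o)
c=read_camera("top"); X=cloud(c); b=[int(a) for a in sys.argv[1:5]] if len(sys.argv)>4 else [312,178,392,225]
S=X[b[1]:b[3],b[0]:b[2]]; G=np.stack([S[...,0],S[...,1]],-1)@Rg-[GX,GY]
hsv=cv2.cvtColor(c["color"],cv2.COLOR_RGB2HSV)[b[1]:b[3],b[0]:b[2]]
m=(S[...,2]>.012)&(S[...,2]<.0235)&(hsv[...,1]>140)&(G[...,0]<.026)
vv,uu=np.nonzero(m); P=ray(c,np.c_[uu+b[0],vv+b[1]].astype(float),.02)[:,:2]@Rg-[GX,GY]
r=cv2.minAreaRect((P*1000).astype(np.float32)); print("strip (guard frame)",len(P),np.round(r,1) if 0 else r, (np.percentile(P,[1,99],axis=0)*1000).round(1).tolist())
im=c["color"][160:340,200:450,::-1]; cv2.imwrite("pics/last.png",cv2.resize(im,None,fx=3,fy=3,interpolation=cv2.INTER_CUBIC))
E
python3 st.py; cp pics/last.png pics/side.png
```

```text
t 8.15 pos [ 591.6 -154.2   63.3] G [ -38.6 -211.1] F [-0.4  0.5 -1.4] M [-0.04 -0.05  0.03] w 0.271
[[0.996, 0.0, -0.093], [0.093, -0.0, 0.996], [0.0, -1.0, -0.0]]
strip (guard frame) 848 ((-4.888435363769531, -111.03182983398438), (50.35057067871094, 117.74710845947266), 1.3298509120941162) [[-29.2, -167.8], [18.8, -54.0]]
```

View pics/side.png

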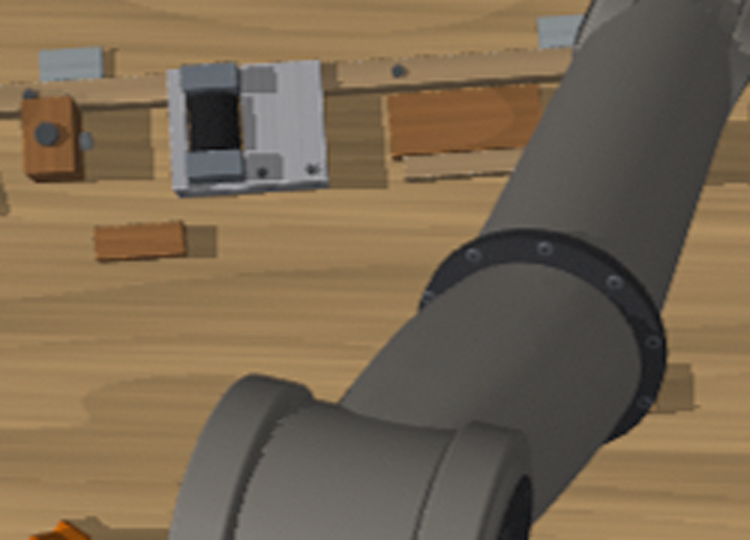

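The strip is nearly parallel to the fence and about 5 mm off it, at around (465,120) in the crop. I'll close the remaining gap slowly.

Emit:
play_rows --increments '[[[0.001,0,0],[0,0,0]],[[0.001,0,0],[0,0,0]],[[0.001,0,0],[0,0,0]],[[0.001,0,0],[0,0,0]],[[0,0,0],[0,0,0]]]'

```text
t: 8.62
eef_pos: [0.5953, -0.1539, 0.0633]
tool_rot: [-0.706, 0.706, 0.033, -0.033]
contact_force: [0.5, -1.0, -1.2]
gripper_width: 0.273
```

Emit:
play_rows --increments '[[[0.001,0,0],[0,0,0]],[[0,0,0],[0,0,0]]]'

```text
t: 8.78
eef_pos: [0.5962, -0.1538, 0.0633]
tool_rot: [-0.706, 0.706, 0.033, -0.033]
contact_force: [-0.1, -0.5, -1.0]
gripper_width: 0.269
```

```bash
python3 st.py
```

```text
t 8.78 pos [ 596.2 -153.8   63.3] G [ -33.9 -211.2] F [-0.1 -0.5 -1. ] M [-0.03 -0.05  0.02] w 0.269
[[0.996, 0.0, -0.093], [0.093, 0.0, 0.996], [0.0, -1.0, -0.0]]
strip (guard frame) 805 ((-0.931793212890625, -111.0098648071289), (50.204158782958984, 117.49019622802734), 0.5618484616279602) [[-24.8, -167.5], [23.4, -54.0]]
```

Emit:
play_rows --increments '[[[0.001,0,0],[0,0,0]],[[0,0,0],[0,0,0]]]'

```text
t: 9.0
eef_pos: [0.5965, -0.1539, 0.0632]
tool_rot: [0.706, -0.706, -0.033, 0.033]
contact_force: [-1.6, -0.7, -0.9]
gripper_width: 0.268
```

Emit:
play_rows --increments '[[[0.0007,0,0],[0,0,0]],[[0,0,0],[0,0,0]]]'

```text
t: 9.17
eef_pos: [0.5967, -0.1539, 0.063]
tool_rot: [0.706, -0.706, -0.032, 0.034]
contact_force: [-4.5, -0.6, 1.2]
gripper_width: 0.268
```

```bash
python3 st.py
```

```text
t 9.17 pos [ 596.7 -153.9   63. ] G [ -33.4 -211.3] F [-4.5 -0.6  1.2] M [-0.11  1.08  0.18] w 0.268
[[0.996, -0.002, -0.093], [0.093, 0.0, 0.996], [-0.002, -1.0, 0.0]]
strip (guard frame) 834 ((-0.7024288177490234, -111.38009643554688), (50.35831069946289, 117.25006103515625), 0.9167665839195251) [[-24.6, -167.7], [23.6, -54.2]]
```

Emit:
play_rows --increments '[[[-0.003,0,0],[0,0,0]],[[-0.006,0,0],[0,0,0]],[[-0.008,0,0],[0,0,0]],[[0,0,-0.014],[0,0,0]],[[0,0,-0.016],[0,0,0]],[[0,0,-0.016],[0,0,0]],[[0,0,-0.016],[0,0,0]],[[0,0,-0.016],[0,0,0]],[[0,0,-0.016],[0,0,0]],[[0,0,-0.016],[0,0,0]],[[0,0,-0.016],[0,0,0]],[[0,0,0],[0,0,0]],[[0.012,0,0],[0,0,0]],[[0.012,0,0],[0,0,0]],[[0.012,0,0],[0,0,0]],[[0.01,0,0],[0,0,0]],[[0,0,0],[0,0,0]]]'

```text
t: 10.63
eef_pos: [0.6406, -0.2751, 0.0633]
tool_rot: [0.706, -0.706, -0.034, 0.033]
contact_force: [-0.2, 0.7, -0.8]
gripper_width: 0.269
```

```bash
python3 st.py; cp pics/last.png pics/behind.png
```

```text
t 10.63 pos [ 640.6 -275.1   63.3] G [  -1.  -336.1] F [-0.2  0.7 -0.8] M [ 0.   -0.03  0.01] w 0.269
[[0.995, 0.002, -0.095], [0.095, 0.0, 0.995], [0.002, -1.0, 0.0]]
strip (guard frame) 874 ((-1.2011909484863281, -111.41348266601562), (50.39496994018555, 117.72039794921875), 0.3539174497127533) [[-25.9, -168.9], [23.5, -53.9]]
```

View pics/behind.png

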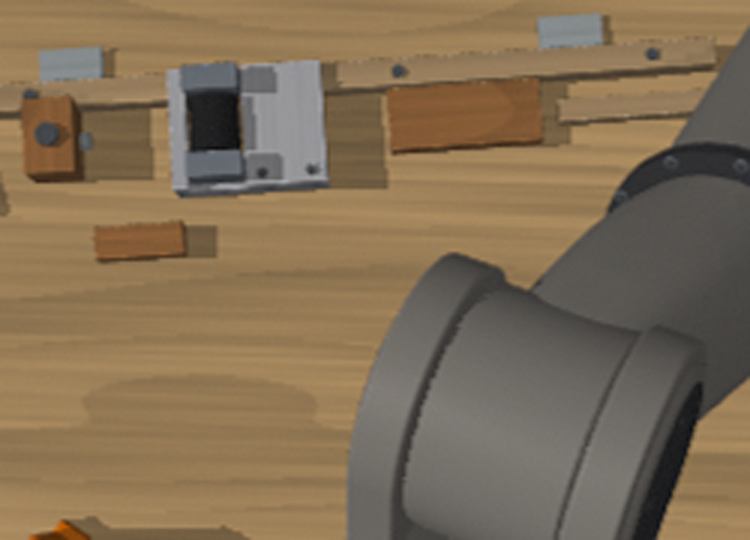

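Emit:
play_rows --increments '[[[0,0,0.006],[0,0,0]],[[0,0,0.004],[0,0,0]],[[0,0,0.002],[0,0,0]],[[0,0,0.002],[0,0,0]],[[0,0,0.002],[0,0,0]],[[0,0,0.003],[0,0,0]],[[0,0,0.004],[0,0,0]],[[0.0001,0,0.004],[0,0,0]],[[0.0001,0,0.004],[0,0,0]],[[0.0001,0,0.004],[0,0,0]],[[0.0001,0,0.004],[0,0,0]],[[0.0001,0,0.004],[0,0,0]],[[0.0001,0,0.004],[0,0,0]],[[0.0001,0,0.004],[0,0,0]],[[0.0001,0,0.003],[0,0,0]],[[0,0,0.002],[0,0,0]],[[0,0,0],[0,0,0]]]'

```text
t: 12.1
eef_pos: [0.634, -0.2198, 0.0633]
tool_rot: [0.707, -0.706, -0.033, 0.033]
contact_force: [0.7, -0.5, -1.5]
gripper_width: 0.266
```

```bash
python3 st.py; cp pics/last.png pics/push1.png
```

```text
t 12.1 pos [ 634.  -219.8   63.3] G [  -2.4 -280.4] F [ 0.7 -0.5 -1.5] M [-0.06 -0.04 -0.  ] w 0.266
[[0.996, 0.0, -0.094], [0.094, 0.0, 0.996], [0.0, -1.0, 0.0]]
strip (guard frame) 857 ((-1.2141056060791016, -70.41876983642578), (117.1419906616211, 50.42457962036133), 89.95589447021484) [[-25.7, -127.8], [23.5, -13.6]]
```

View pics/push1.png

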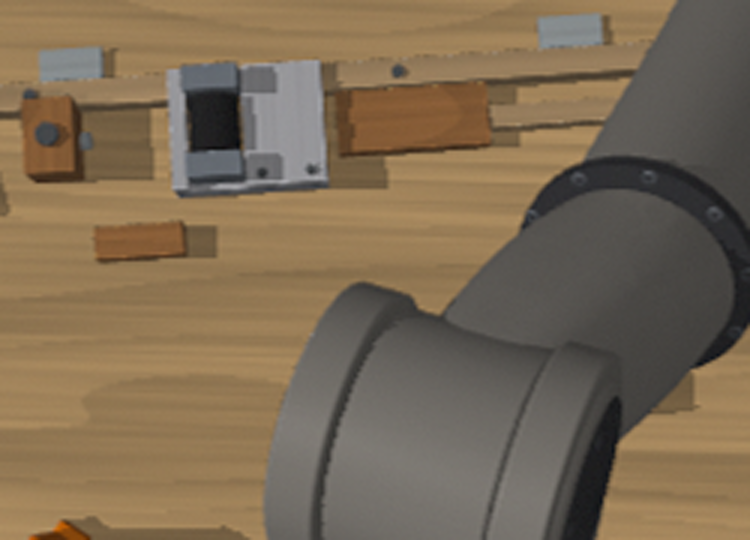

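The strip is straight, flush with the fence and about to enter the mouth. I'll carry on to just short of the roller.

Emit:
play_rows --increments '[[[0.0002,0,0.003],[0,0,0]],[[0.0002,0,0.004],[0,0,0]],[[0.0002,0,0.004],[0,0,0]],[[0.0002,0,0.004],[0,0,0]],[[0.0002,0,0.004],[0,0,0]],[[0.0002,0,0.004],[0,0,0]],[[0.0002,0,0.004],[0,0,0]],[[0.0002,0,0.004],[0,0,0]],[[0.0002,0,0.004],[0,0,0]],[[0.0002,0,0.004],[0,0,0]],[[0.0002,0,0.004],[0,0,0]],[[0.0002,0,0.004],[0,0,0]],[[0.0002,0,0.004],[0,0,0]],[[0.0002,0,0.004],[0,0,0]],[[0.0002,0,0.004],[0,0,0]],[[0.0002,0,0.004],[0,0,0]],[[0.0002,0,0.004],[0,0,0]],[[0.0002,0,0.003],[0,0,0]],[[0,0,0.002],[0,0,0]],[[0,0,0],[0,0,0]]]'

```text
t: 13.82
eef_pos: [0.6309, -0.1478, 0.0632]
tool_rot: [0.706, -0.706, -0.033, 0.033]
contact_force: [-1.3, -0.0, -1.4]
gripper_width: 0.269
```

```bash
python3 st.py
```

```text
t 13.82 pos [ 630.9 -147.8   63.2] G [   1.2 -208.4] F [-1.3 -0.  -1.4] M [-0.07  0.   -0.03] w 0.269
[[0.996, -0.0, -0.094], [0.094, 0.0, 0.996], [0.0, -1.0, 0.0]]
strip (guard frame) 347 ((-2.127279281616211, -34.42145538330078), (47.12546157836914, 50.52096939086914), 86.49514770507812) [[-26.0, -56.6], [23.3, -10.5]]
```

Emit:
play_rows --increments '[[[0,0,0.002],[0,0,0]],[[0,0,0.002],[0,0,0]],[[0,0,0.002],[0,0,0]],[[0,0,0.002],[0,0,0]],[[0,0,0.002],[0,0,0]],[[0,0,0.002],[0,0,0]],[[0,0,0.002],[0,0,0]],[[0,0,0.002],[0,0,0]]]'

```text
t: 14.53
eef_pos: [0.6295, -0.1333, 0.0635]
tool_rot: [-0.706, 0.707, 0.033, -0.033]
contact_force: [-0.6, -5.1, 1.2]
gripper_width: 0.271
```

Emit:
play_rows --increments '[[[0,0,0.002],[0,0,0]],[[0,0,0.002],[0,0,0]],[[0,0,0.002],[0,0,0]],[[0,0,0.002],[0,0,0]]]'

```text
t: 14.87
eef_pos: [0.6287, -0.1278, 0.064]
tool_rot: [-0.705, 0.708, 0.033, -0.032]
contact_force: [-1.3, -5.9, 0.8]
gripper_width: 0.268
```

Emit:
play_rows --increments '[[[0,0,0.002],[0,0,0]],[[0,0,0.002],[0,0,0]],[[0,0,0.002],[0,0,0]],[[0,0,0.002],[0,0,0]],[[0,0,0.002],[0,0,0]],[[0,0,0.002],[0,0,0]],[[0,0,0.002],[0,0,0]],[[0,0,0.002],[0,0,0]]]'

```text
t: 15.53
eef_pos: [0.6272, -0.1112, 0.0638]
tool_rot: [-0.705, 0.707, 0.033, -0.032]
contact_force: [-0.5, -5.5, 0.6]
gripper_width: 0.268
```

```bash
python3 st.py;cp pics/last.png pics/push2.png
```

```text
t 15.53 pos [ 627.2 -111.2   63.8] G [   0.9 -171.6] F [-0.5 -5.5  0.6] M [-1.29  0.02  0.07] w 0.268
[[0.996, 0.001, -0.092], [0.092, -0.003, 0.996], [0.001, -1.0, -0.003]]
strip (guard frame) 73 ((-2.1314315795898438, -15.54432487487793), (9.44232177734375, 48.132415771484375), 86.49514770507812) [[-26.0, -20.3], [22.0, -9.5]]
```

View pics/push2.png

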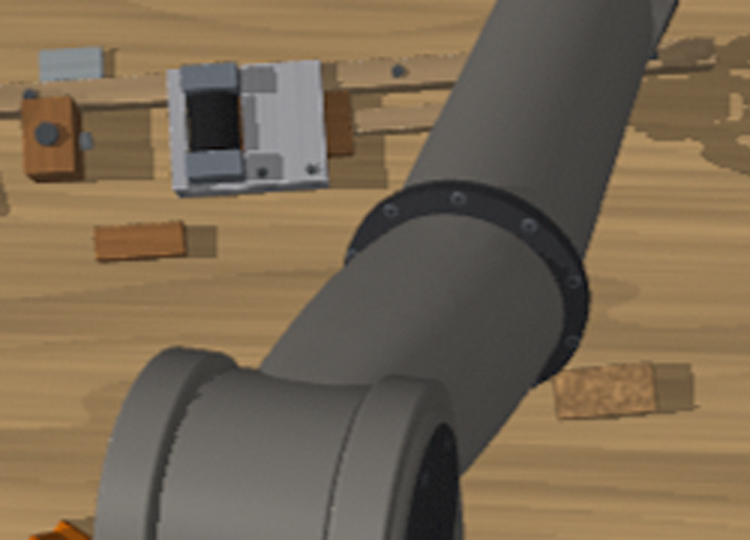

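The strip is under the roller with a drag of about 5.5 N, and its rear is just at the mouth. I'll continue to about 20 mm short of the stop, then feel for it slowly.

Emit:
play_rows --increments '[[[0,0,0.003],[0,0,0]],[[0,0,0.004],[0,0,0]],[[0,0,0.004],[0,0,0]],[[0,0,0.004],[0,0,0]],[[0,0,0.004],[0,0,0]],[[0,0,0.004],[0,0,0]],[[0,0,0.004],[0,0,0]],[[0,0,0.004],[0,0,0]],[[0,0,0.004],[0,0,0]],[[0,0,0.004],[0,0,0]],[[0,0,0.004],[0,0,0]],[[0,0,0.004],[0,0,0]],[[0,0,0.004],[0,0,0]],[[0,0,0.004],[0,0,0]],[[0,0,0.004],[0,0,0]],[[0,0,0.004],[0,0,0]],[[0,0,0.003],[0,0,0]],[[0,0,0.002],[0,0,0]]]'

```text
t: 17.08
eef_pos: [0.6208, -0.0428, 0.0637]
tool_rot: [-0.706, 0.707, 0.033, -0.032]
contact_force: [-0.6, -5.4, 0.9]
gripper_width: 0.272
```

Emit:
play_rows --increments '[[[0,0,0.0015],[0,0,0]],[[0,0,0.0015],[0,0,0]],[[0,0,0.0015],[0,0,0]],[[0,0,0.0015],[0,0,0]],[[0,0,0.0015],[0,0,0]],[[0,0,0.0015],[0,0,0]]]'

```text
t: 17.58
eef_pos: [0.6199, -0.0343, 0.0637]
tool_rot: [-0.706, 0.707, 0.033, -0.032]
contact_force: [-0.4, -6.0, 2.0]
gripper_width: 0.267
```

```bash
python3 - <<'E'
from station import *; from h import *
o=get_obs(); rep(o); print("nose y",toG(o["eef_pos"])[1]*1000+150)
c=read_camera("top"); np.savez("tp.npz",**c)
X=cloud(c); G=np.stack([X[...,0],X[...,1]],-1)@Rg-[GX,GY]
m=(abs(G[...,0])<.022)&(G[...,1]>.122)&(G[...,1]<.2)&(X[...,2]>.014)&(X[...,2]<.026)
print("strip top beyond guard, y pctl",(np.percentile(G[...,1][m],[1,50,97,100])*1000).round(1), m.sum())
m=(abs(G[...,0])<.025)&(G[...,1]>.15)&(G[...,1]<.25)&(X[...,2]>.040)&(X[...,2]<.05); print("stop",(np.percentile(G[...,1][m],[1,3,97])*1000).round(1))
E
```

```text
t 17.58 pos [619.9 -34.3  63.7] G [  0.8 -94.4] F [-0.4 -6.   2. ] M [-1.16  0.09  0.1 ] w 0.267
[[0.996, 0.0, -0.092], [0.092, -0.002, 0.996], [0.0, -1.0, -0.002]]
nose y 55.6085207062756
strip top beyond guard, y pctl [123.4 151.8 193.  194.9] 438
stop [193.6 194.1 232. ]
```

Emit:
play_rows --increments '[[[0,0,0.001],[0,0,0]],[[0,0,0.001],[0,0,0]],[[0,0,0.001],[0,0,0]],[[0,0,0.001],[0,0,0]],[[0,0,0.001],[0,0,0]],[[0,0,0.001],[0,0,0]],[[0,0,0.001],[0,0,0]],[[0,0,0.001],[0,0,0]],[[0,0,0.001],[0,0,0]],[[0,0,0.001],[0,0,0]],[[0,0,0.001],[0,0,0]]]'

```text
t: 18.55
eef_pos: [0.6189, -0.0236, 0.0637]
tool_rot: [-0.705, 0.707, 0.033, -0.032]
contact_force: [-0.5, -7.0, 1.5]
gripper_width: 0.271
```

Emit:
play_rows --increments '[[[0,0,0.0006],[0,0,0]],[[0,0,0.0006],[0,0,0]],[[0,0,0.0006],[0,0,0]]]'

```text
t: 18.8
eef_pos: [0.6187, -0.0219, 0.0637]
tool_rot: [-0.705, 0.707, 0.033, -0.032]
contact_force: [-0.3, -6.5, 1.7]
gripper_width: 0.272
```

Emit:
play_rows --increments '[[[0,0,0.0006],[0,0,0]],[[0,0,0.0006],[0,0,0]],[[0,0,0.0006],[0,0,0]]]'

```text
t: 19.05
eef_pos: [0.6186, -0.0202, 0.0637]
tool_rot: [-0.705, 0.707, 0.033, -0.032]
contact_force: [-0.3, -6.6, 1.7]
gripper_width: 0.265
```

Emit:
play_rows --increments '[[[0,0,0.0006],[0,0,0]],[[0,0,0.0006],[0,0,0]],[[0,0,0.0006],[0,0,0]]]'

```text
t: 19.3
eef_pos: [0.6184, -0.0185, 0.0637]
tool_rot: [-0.705, 0.707, 0.032, -0.032]
contact_force: [0.6, -6.4, 0.8]
gripper_width: 0.268
```

Emit:
play_rows --increments '[[[0,0,0.0006],[0,0,0]],[[0,0,0.0006],[0,0,0]]]'

```text
t: 19.47
eef_pos: [0.6183, -0.0173, 0.0637]
tool_rot: [-0.705, 0.707, 0.032, -0.032]
contact_force: [0.3, -7.1, 1.4]
gripper_width: 0.272
```

Emit:
play_rows --increments '[[[0,0,0.0006],[0,0,0]],[[0,0,0.0006],[0,0,0]]]'

```text
t: 19.63
eef_pos: [0.6183, -0.017, 0.0639]
tool_rot: [-0.705, 0.708, 0.032, -0.032]
contact_force: [-0.1, -10.0, 2.3]
gripper_width: 0.268
```

Emit:
play_rows --increments '[[[0,0,0.0006],[0,0,0]],[[0,0,0.0006],[0,0,0]]]'

```text
t: 19.8
eef_pos: [0.6183, -0.017, 0.0641]
tool_rot: [-0.705, 0.708, 0.032, -0.032]
contact_force: [-0.0, -12.2, 3.4]
gripper_width: 0.271
```

Emit:
play_rows --increments '[[[0,0,0.0006],[0,0,0]],[[0,0,0.0006],[0,0,0]],[[0,0,0],[0,0,0]]]'

```text
t: 20.05
eef_pos: [0.6182, -0.0169, 0.0643]
tool_rot: [-0.704, 0.709, 0.032, -0.031]
contact_force: [-0.9, -12.9, 4.4]
gripper_width: 0.27
```

```bash
python3 - <<'E'
from station import *; from h import *
o=get_obs(); rep(o); print("nose y",toG(o["eef_pos"])[1]*1000+150)
c=read_camera("top"); s=read_camera("scene"); np.savez("tp.npz",**c)
a=cv2.resize(c["color"][175:235,195:320,::-1],None,fx=5,fy=5,interpolation=cv2.INTER_CUBIC)
p=proj(s,[*toW(0,.19),.02])[0]; u,v=int(p[0]),int(p[1]); print(u,v)
b=cv2.resize(s["color"][v-28:v+28,u-62:u+63,::-1],None,fx=5,fy=5,interpolation=cv2.INTER_CUBIC)
cv2.imwrite("pics/home.png",np.vstack([a,b]))
E
```

```text
t 20.05 pos [618.2 -16.9  64.3] G [  0.7 -76.9] F [ -0.9 -12.9   4.4] M [-2.76  0.25  0.31] w 0.27
[[0.996, 0.002, -0.09], [0.09, -0.006, 0.996], [0.001, -1.0, -0.006]]
nose y 73.14697450166727
438 227
```

View pics/home.png

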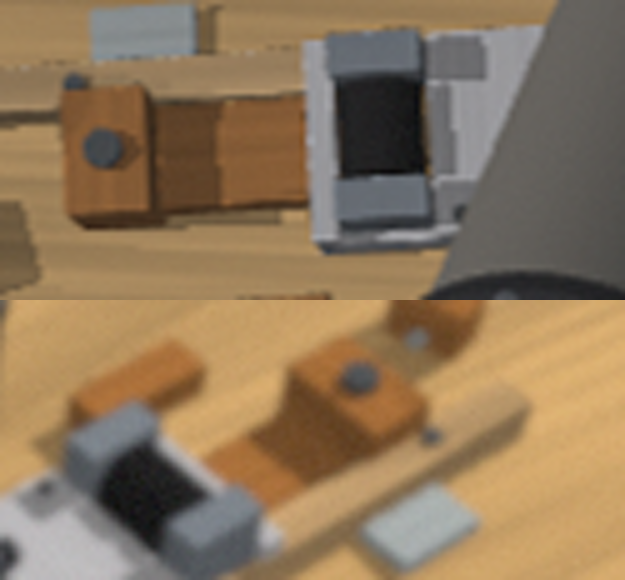

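The strip stands square against the stop. The top crop shows no gap or button at (150,155), and the scene crop agrees. Advance stalled at y ≈ 193 mm with about 13 N. Now I'll draw back.

Emit:
play_rows --increments '[[[0,0,-0.002],[0,0,0]],[[0,0,-0.003],[0,0,0]],[[0,0,-0.006],[0,0,0]],[[0,0,-0.01],[0,0,0]],[[0,0,-0.01],[0,0,0]],[[0,0,-0.01],[0,0,0]],[[0,0,-0.01],[0,0,0]],[[0,0,-0.01],[0,0,0]],[[0,0,-0.01],[0,0,0]],[[0,0,-0.01],[0,0,0]],[[0,0,-0.01],[0,0,0]],[[0,0,-0.01],[0,0,0]],[[0,0,-0.01],[0,0,0]],[[0,0,-0.01],[0,0,0]],[[0,0,-0.01],[0,0,0]],[[0,0,-0.01],[0,0,0]],[[0,0,-0.006],[0,0,0]],[[0,0,0],[0,0,0]],[[0,0,0],[0,0,0]]]'

```text
t: 21.73
eef_pos: [0.6316, -0.1576, 0.0632]
tool_rot: [0.706, -0.706, -0.033, 0.033]
contact_force: [0.4, 0.3, -1.1]
gripper_width: 0.268
```

Emit:
play_rows --increments '[[[-0.008,0,0],[0,0,0]],[[-0.01,0,0],[0,0,0]],[[-0.01,0,0],[0,0,0]],[[-0.01,0,0],[0,0,0]],[[0,0,0],[0,0,0]],[[0,0.0005,0],[0,0,0]],[[0,0,0],[0,0,0]]]'

```text
t: 22.32
eef_pos: [0.5942, -0.1607, 0.063]
tool_rot: [0.706, -0.706, -0.033, 0.033]
contact_force: [0.5, -0.4, -1.3]
gripper_width: 0.269
```

```bash
python3 - <<'E'
from station import *; from h import *
o=get_obs(); rep(o); delta(o,o["eef_pos"],PSI)
c=read_camera("top"); np.savez("tp2.npz",**c); X=cloud(c); G=np.stack([X[...,0],X[...,1]],-1)@Rg-[GX,GY]
for lo,hi in((-.19,-.15),(-.15,-.11),(-.11,-.07)):
    m=(abs(G[...,0]+.039)<.006)&(G[...,1]>lo)&(G[...,1]<hi)&(X[...,2]>.008)&(X[...,2]<.03); print(lo,m.sum(),np.median(X[...,2][m]) if m.any() else None)
for lo,hi in((-.19,-.15),(-.15,-.11),(-.11,-.07)):
    m=(abs(G[...,0]+.12)<.01)&(G[...,1]>lo)&(G[...,1]<hi)&(X[...,2]<.01); print("bench",np.median(X[...,2][m]) if m.any() else None)
m=(abs(G[...,0])<.022)&(G[...,1]>.125)&(G[...,1]<.19)&(X[...,2]>.014)&(X[...,2]<.026); print("strip",m.sum(),(np.percentile(G[...,1][m],99)*1000))
E
```

```text
t 22.32 pos [ 594.2 -160.7   63. ] G [ -36.6 -217.8] F [ 0.5 -0.4 -1.3] M [-0.03 -0.02  0.02] w 0.269
[[0.996, 0.001, -0.093], [0.093, 0.0, 0.996], [0.001, -1.0, 0.0]]
rotvec deg (tool) [-0.    0.03  0.05] shift in tool-now mm [0. 0. 0.] shift in target frame mm [0. 0. 0.]
-0.19 13 0.019252991138473678
-0.15 84 0.01768982469886998
-0.11 84 0.01750340297916297
bench None
bench None
bench -0.0004360998488649396
strip 485 189.21534766479184
```

Emit:
play_rows --increments '[[[0,0.0005,0],[0,0,0]],[[0,0.0003,0],[0,0,0]],[[0,0,0],[0,0,0]]]'

```text
t: 22.62
eef_pos: [0.5944, -0.1608, 0.0622]
tool_rot: [0.706, -0.706, -0.033, 0.033]
contact_force: [0.6, -0.0, 0.1]
gripper_width: 0.268
```

Emit:
play_rows --increments '[[[0,0.0004,0],[0,0,0]],[[0,0,0],[0,0,0]]]'

```text
t: 22.78
eef_pos: [0.5944, -0.1608, 0.0621]
tool_rot: [0.706, -0.706, -0.033, 0.033]
contact_force: [-0.2, -0.0, 3.3]
gripper_width: 0.269
```

Emit:
play_rows --increments '[[[0,0,0],[0,0,0]],[[0,0,0],[0,0,0]],[[0,0,0],[0,0,0]],[[0,0,0],[0,0,0]],[[0,0,0],[0,0,0]],[[0,0,0],[0,0,0]],[[0,0,0],[0,0,0]],[[0,0,0],[0,0,0]],[[0,0,0],[0,0,0]],[[0,0,0],[0,0,0]]]' --gripper 0.08

```text
t: 23.62
eef_pos: [0.5938, -0.1609, 0.0616]
tool_rot: [0.706, -0.706, -0.033, 0.033]
contact_force: [0.8, 0.3, -0.4]
gripper_width: 0.935
```

Emit:
play_rows --increments '[[[0,-0.004,0],[0,0,0]],[[0,-0.008,0],[0,0,0]],[[0,-0.015,0],[0,0,0]],[[0,-0.015,0],[0,0,0]],[[0,-0.02,0],[0,0,0]],[[0,-0.02,0],[0,0,0]],[[0,-0.02,0],[0,0,0]],[[0,-0.02,0],[0,0,0]],[[0,-0.02,0],[0,0,0]],[[-0.02,0,-0.02],[0,0,0]],[[-0.02,0,-0.02],[0,0,0]],[[-0.02,0,-0.02],[0,0,0]],[[-0.02,0,-0.02],[0,0,0]],[[-0.02,0,-0.02],[0,0,0]],[[-0.02,0,-0.02],[0,0,0]],[[-0.02,0,-0.02],[0,0,0]],[[0,0,0],[0,0,0]]]'

```text
t: 25.03
eef_pos: [0.4626, -0.319, 0.2049]
tool_rot: [-0.706, 0.707, 0.03, -0.03]
contact_force: [0.2, -0.7, -0.1]
gripper_width: 0.936
```

```bash
python3 - <<'E'
from station import *; from h import *
o=get_obs(); rep(o)
c=read_camera("top"); np.savez("end.npz",**c); a=c["color"][150:330,160:430,::-1]
cv2.imwrite("pics/end.png",cv2.resize(a,None,fx=2.9,fy=2.9,interpolation=cv2.INTER_CUBIC))
X=cloud(c); G=np.stack([X[...,0],X[...,1]],-1)@Rg-[GX,GY]
m=(abs(G[...,0]+.037)<.02)&(G[...,1]<-.02)&(G[...,1]>-.3)&(X[...,2]>.01)&(X[...,2]<.025); print("blade y",np.percentile(G[...,1][m],[1,99]).round(3),"z",np.median(X[...,2][m]))
m=(X[...,2]>.09)&(X[...,2]<.12)&(abs(G[...,0]+.037)<.04)&(abs(G[...,1]+.218)<.05); print("handle",m.sum(),G[m].mean(0).round(4),X[m][:,2].mean().round(4))
m=(abs(G[...,0])<.022)&(G[...,1]>.122)&(G[...,1]<.2)&(X[...,2]>.014)&(X[...,2]<.026); print("strip",m.sum(),(np.percentile(G[...,1][m],[97,99])*1000))
E
```

```text
t 25.03 pos [ 462.6 -319.   204.9] G [-182.3 -363.2] F [ 0.2 -0.7 -0.1] M [-0.05  0.07  0.01] w 0.936
[[0.996, -0.0, -0.084], [0.084, -0.003, 0.996], [-0.001, -1.0, -0.003]]
blade y [-0.245 -0.068] z 0.017235238347285832
handle 235 [-0.0369 -0.2155] 0.1047
strip 541 [192.5925898  194.06441171]
```

View pics/end.png

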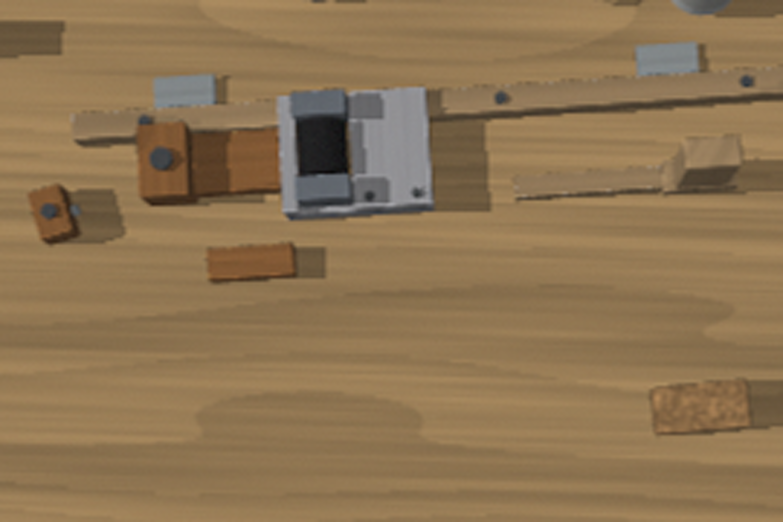

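The strip meets the stop at (190,160), the stick stands upright with its nose at (515,187), well clear of the mouth at (430,150), and the bystanders visible in this crop (offcut, cork, small stop) are undisturbed.

```bash
python3 -c "
from station import *
print(hand_in())"
```

```text
the job is handed in; nothing more can be done
None
```

The strip is fully home against the larger stop, and I handed the job in at about 25 s of the 58 s allowed. `hand_in()` gives no verdict.

**What I did:** I gripped the plywood stick by its handle and slid the strip flush to the fence with the side of the blade. I then fed it under the roller with the nose, against a drag of about 6 N. After drawing the stick back out, I stood it upright on the infeed side and let go.

**Last checks:**
- **Strip:** its advance stalled at guard y ≈ 193 mm with a push of about 13 N. After the stick was withdrawn, its front measured about 193 mm against a stop face seen at about 194 mm, with no gap visible in the pictures.
- **Button:** I judged it flush only from the stall and the closed gap, because it cannot be seen once the strip covers it.
- **Stick:** it stands upright with its handle top at 105 mm. Its nose is about 68 mm short of the guard mouth.
- **Surroundings:** the offcut, cork block and small stop look unmoved. I did not recheck the glue, tin, brush, hammer and screwdriver; the arm's path stayed away from them.
- **Robot:** the gripper is empty and clear of everything, reading about 0 N.

No check failed or disagreed.

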